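Uncouple the blow nozzle from the bench air coupling

ROBOT

A 6-joint arm with a two-finger parallel gripper is mounted at the origin on the work surface. World frame = base frame: x ahead of the robot, y to its left, z up, the work surface at z = 0. Lengths are in m, angles in rad, forces in N, time in s.
With the tool pointing down it reaches from about 0.275 to 0.725 m from the base axis. Payload 5.6 kg.
Tool frame: the origin (TCP) lies at the very end of the fingers, on their centre line; the grasp point (between the pads) lies 19 mm behind it (pinch_z is the z of the grasp point in the tool frame, in m); z points along the fingers, y is the line along which they close (so a half turn about z gives the same grasp; the last joint's range is limited). The gripper opens to 85 mm and grips with 20 to 120 N. Pads are 22 mm wide; open, the fingers measure 114 mm over their backs; the gripper's body (76 mm by 85 mm) begins 54 mm behind the grasp point. The pads swing forward as they close: fully open they stand 13 mm farther back than shut.
Start: joints at [1.591, 0.255, 0.108, 0, -1.424, -0.285], TCP at [0.144, 0.531, 0.231] pointing down, gripper open.
Joint ranges: [-2.95, 2.95], [-1.21, 1.97], [-1.09, 1.5], [-2.87, 1.71], [-2.94, -0.07], [-3.05, 3.05]. Speed limits (rad/s): [2.57, 2.57, 3.14, 3.14, 3.14, 3.14].

INTERFACE

Orientations are given as a rotation vector (axis times angle).
In Python, from plant import sense, camera, camera_info, close_job, find_in, pinch_z gives the robot as it stands.
- The arm moves only by the shell command python3 -m crank 'ROWS' [FORCE]. ROWS is JSON, a list of rows, each an object with "gripper": the finger opening in cm, from 0 to 8.54; "dp": the shift along the tool's x, y, z in cm, a list of three; "rotation": the turn, a rotation vector about the tool's x, y, z in rad, a list of three. A call has 1 to 12 rows; each row shifts and turns the commanded pose from where the row before left it, along the tool's axes as they then stand; what a row does not reach is not made up. A row lasts 1/10 s, in which the tool goes at most 50 mm and 8.59 degrees, less where a joint would pass 70% of its speed; a pose out of reach is approached as far as the arm can. A call is refused whole if a number of a shift passes 5 or a number of a turn 0.15, either way. A call with a gripper value outside its range is refused whole. The fingers move at their own pace and stop on an object; FORCE is the grip in N (left out, the last holds). Time passes only in rows, so rows that do not move let the fingers close. It gives the time, the measured TCP pose, the force, the opening and the grip force at its end, in the units of the state.
- sense(): the state, without advancing time (a new reading comes with each control period).
- camera(name): name is "scene" or "top"; returns (picture, depth): 400x640x3 uint8, red, green, blue; 400x640 float32, m along the optical axis (not along the pixel's ray), 0 where there is no reading.
- camera_info(name): a dict with "fx", "fy", "cx", "cy" (pixels), "R" (3x3) and "t" (3): a world point X has camera coordinates R X + t. Camera axes: x right, y down, z forward; pixel columns grow to the right and rows downward; lengths in m; the calibration is good to about 2 mm. A picture is of the moment at which its call begins. camera_info takes no time and is no camera call.
- close_job(): hands the job in; it is judged then, once.
Trained networks look in the newest picture that a camera, given by its name, has taken for a name from the list of things; names that differ only in an ending like _2 or _b are one class to them, and where a whole thing is asked for, a point or a joint stands for the part that bears it (a point fixed in the world has none). Each returns a list of dicts, best first, with "p" (0 to 1); they miss things now and then, are a little off and sometimes report something else, mostly with a low value. They report only what shows in the picture. A call takes as long as a camera call. They do not tell look-alikes from the thing itself.
- find_in(camera, target): "centre" ([x, y, z] in m, in world coordinates, good to about 4 mm: the middle of the surface that is visible of it).
The state is a dict: "t": time; "joint_positions": joint angles; "dq": joint speeds; "joint_torque": joint torques, N m; "eef_pos": TCP position; "ee_rot": TCP orientation; "wrist_force": force on the tool from outside, world axes, zero at the start; "ft_torque": the same for the moment, N m; "finger_gap": finger opening in m; "grasp_force": force on a finger pad.
Only numpy, scipy, OpenCV 4.12 (cv2) and the standard library are available. Lean on these libraries where they do the work, as an engineer would, in place of code of your own. Each camera call takes 0.05 s, during which the arm holds its last target. There are 200 camera calls.

TASK

Uncouple the blow nozzle from the bench air coupling: push the sprung sleeve right down by its U-shaped thumb plate and keep it down, pull the nozzle out sideways through the open end of the coupling's slot (the end away from its brass pipe stub) and let the sleeve snap fully back up, then stand the nozzle upright and fully home in the upright tube of its holder and let go. Never force it: press the sleeve only as hard as its spring and stop need, do not strain the nozzle against the coupling, set it down gently, and leave the relay can, the spacer and the busbars where they are.

Things in the scene. Friction and masses are not known exactly. Their poses are not given: they have to be found in the camera images.
- coupling: Upright air coupling fixed to the bench, origin under its foot's centre, z up. Foot disc 80 mm across; steel core 23 mm wide (y), x from -12 to +9 mm, 47 mm high, with a T-slot on top that is open only towards +x and closed at -x; a low brass pipe stub reaches out to x = -68 mm. The nozzle's foot stands in the slot under two lips. Harmed by over 28 N from the fingers or 45 N from the nozzle
- slot_floor (a point): Point on the slot's floor under the nozzle's axis, 34.3 mm above the coupling's origin; axes as the coupling. Slot 17.5 mm wide; the lips, 6.5 to 12.7 mm above the floor, leave 11 mm for the neck. The sleeve's round wall (44 mm across, 4.5 thick), which stands 11.7 mm over this floor when up, closes the open end. Once it is down, 20 mm or more along +x frees the nozzle, then lift
- sleeve (a joint): Stroke of the sprung sleeve, m: 0 up, open beyond 0.012, 0.013 on its hard stop. Yields to 4.5 N at first, 11 N at the stop; springs back. It is pushed by a U-shaped aluminium plate (x -30 to 34 mm, y +-39 mm, gap y +-16.5 mm open to +x), flat top 17.7 mm over the slot floor, but clamped up to 6 mm higher or lower on each fitting, which no reading shows: feel for plate and stop
- nozzle_center (a point): Loose steel blow nozzle (nipple), 64 mm long, 0.16 to 0.24 kg; the point is on its axis 35.2 mm above its lower end, at the barrel's mid-height; z up. From below: foot disc 15 mm across, 5 mm thick; neck 9 mm across, 9 mm long; ribbed barrel 30 mm across, 42 mm long, where it is held (14.2 to 56.2 mm above the lower end); thin brass tip 8 mm
- nozzle_shoulder (a point): Point on the nozzle's axis where neck meets barrel, 14.2 mm above the lower end (21 mm below nozzle_center). In the coupling it is 14.2 mm above slot_floor; home in the holder, this step rests on the tube's rim
- holder_mouth (a point): Centre of the upper rim of the holder, an upright steel tube fixed on a wooden block 80 x 80 x 12 mm: tube 24 mm outside, bore 18.8 mm, its rim 50 mm above the bench, bore 25 mm deep; the nozzle's foot goes into it. Harmed by over 40 N from the nozzle
- relay_can: Bystander: grey relay can on a black foot, 40 x 40 x 56 mm, origin under its centre
- spacer: Bystander: ivory ceramic ring 34 mm across, 22 mm high, origin under its centre
- busbar0: Bystander: flat copper busbar 20 x 90 x 6 mm (long along its y), origin under its centre
- busbar1: Bystander: flat copper busbar 20 x 90 x 6 mm (long along its y), origin under its centre
- nozzle: The same nozzle, origin at its lower end
- holder: The holder block, origin under its centre
There are look-alikes about, which are no part of the job. There is more than one size of the coupling; the one meant has the size given above.

How it is judged:
On the way, in this order (a step that is already met when the one before it is completed fails the run):
1. the sleeve is pushed down, the nozzle still in its place in the coupling (value of joint sleeve above 0.01 m and horizontal distance between nozzle_shoulder and slot_floor below 0.006 m), for 0.1 s.
2. the nozzle is out of the coupling, 5 cm clear, and the sleeve has snapped back up (distance between nozzle_shoulder and slot_floor above 0.05 m and value of joint sleeve below 0.0015 m), for 0.1 s.
At the end, for the whole second after the job is handed in: The nozzle stands released and at rest in the holder's tube, its shoulder within 3 mm of the tube's rim and 4 mm of the tube's axis, within 0.12 rad of upright; the coupling's sleeve is fully up (within 1.5 mm) (horizontal distance between nozzle_shoulder and holder_mouth below 0.004 m and z of nozzle_shoulder in the frame of holder_mouth below 0.003 m and angle between nozzle_center's own z axis and vertical below 0.12 rad and linear speed of nozzle below 0.01 m/s and value of joint sleeve below 0.0015 m); the robot touches nothing.
It fails at once if the fingers press the coupling with more than 28 N (contact force between the fingers and coupling above 28 N).
It fails at once if the nozzle loads the coupling with more than 45 N (contact force between nozzle and coupling above 45 N).
It fails at once if the nozzle is set on the holder with more than 40 N (contact force between nozzle and holder above 40 N).
It fails at once if a bystander is moved by more than 15 mm (distance of any of relay_can, spacer, busbar0, busbar1 from where it was at the start of the episode above 0.015 m).
It also fails if it takes over 70 s, if anything falls off the work surface, if the arm or the gripper's body presses on something with over 40 N, if the wrist force passes 120 N, or if a joint passes its speed limit or range.

## Working session

There is one attempt and no reset: what is moved stays moved. The work goes in short steps, Python scripts to look and compute and a shell command to move; the robot and the scene stay as the last step left them, time stands still between calls to the robot, and variables do not carry over. Pictures are saved under pics/ and viewed, at most 10 in all, crops included, and the job is handed in when it is done.

```bash
mkdir -p pics; ls; python3 - <<'E'
from plant import *
import cv2,numpy as np
s=sense();print({k:np.round(v,3).tolist() for k,v in s.items()},pinch_z)
for c in ("scene","top"):
    p,d=camera(c);cv2.imwrite(f"pics/{c}0.png",p[:,:,::-1]);np.save(c+"0.npy",d);i=camera_info(c)
    print(c,{k:np.round(v,3).tolist() for k,v in i.items()})
    for t in ("coupling","sleeve","nozzle","holder","relay_can","spacer","busbar0"):
        print(t,[(np.round(r['centre'],3).tolist(),round(r['p'],2)) for r in find_in(c,t)])
E
```

```text
pics
{'t': 0.0, 'joint_positions': [1.591, 0.256, 0.107, -0.0, -1.424, -0.285], 'dq': [0.001, 0.0, -0.002, 0.001, 0.001, 0.0], 'joint_torque': [-0.0, -38.663, 23.795, 5.365, -0.006, -0.0], 'eef_pos': [0.144, 0.53, 0.23], 'ee_rot': [3.112, -0.415, -0.0], 'wrist_force': [0.647, -0.052, 0.203], 'ft_torque': [-0.001, 0.021, -0.035], 'grasp_force': 0.0, 'finger_gap': 0.086} -0.0187
scene {'fx': 495.637, 'fy': 495.637, 'cx': 319.213, 'cy': 207.577, 'R': [[-0.25, 0.968, 0.021], [0.667, 0.188, -0.721], [-0.702, -0.166, -0.693]], 't': [0.083, -0.325, 1.237]}
coupling [([0.53, -0.124, 0.038], 0.85), ([0.39, -0.084, 0.033], 0.65)]
sleeve [([0.388, -0.081, 0.04], 0.81), ([0.535, -0.124, 0.059], 0.74)]
nozzle [([0.521, -0.129, 0.08], 0.7)]
holder [([0.492, 0.193, 0.01], 0.72)]
relay_can [([0.721, -0.031, 0.054], 0.64)]
spacer [([0.463, 0.043, 0.019], 0.88)]
busbar0 [([0.736, 0.059, 0.007], 0.75), ([0.73, 0.185, 0.005], 0.64)]
top {'fx': 449.746, 'fy': 449.746, 'cx': 326.766, 'cy': 204.122, 'R': [[0.028, -0.999, -0.02], [-0.985, -0.024, -0.171], [0.17, 0.025, -0.985]], 't': [0.043, 0.555, 0.879]}
coupling [([0.391, -0.083, 0.038], 0.67), ([0.503, -0.134, 0.058], 0.62), ([0.48, 0.194, 0.015], 0.2)]
sleeve [([0.504, -0.13, 0.058], 0.98), ([0.386, -0.084, 0.034], 0.68)]
nozzle [([0.507, -0.135, 0.093], 0.58)]
holder [([0.483, 0.195, 0.01], 0.71)]
relay_can [([0.71, -0.036, 0.056], 0.6)]
spacer [([0.452, 0.04, 0.018], 0.6)]
busbar0 [([0.722, 0.187, 0.004], 0.93), ([0.735, 0.063, 0.008], 0.85)]
```

View pics/scene0.png

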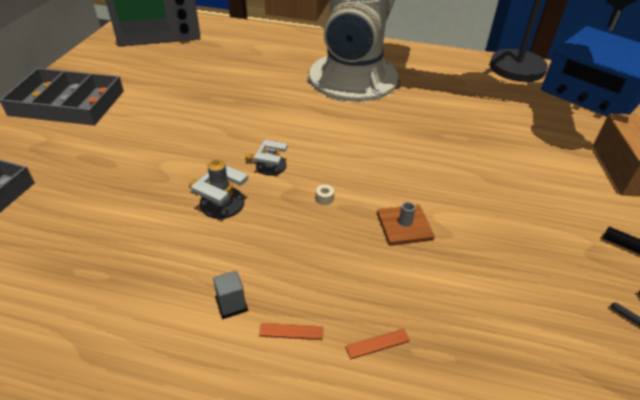

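View pics/top0.png

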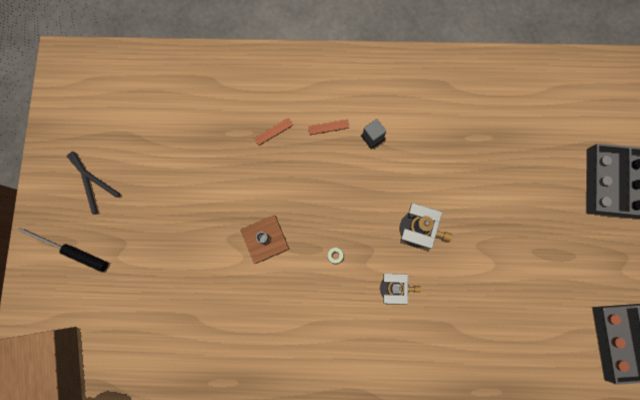

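```bash
cat > h.py <<'E'
import numpy as np,cv2
from plant import *
def cloud(c,d):
    i=camera_info(c);v,u=np.mgrid[:400,:640]
    P=np.stack([(u-i['cx'])/i['fx']*d,(v-i['cy'])/i['fy']*d,d],-1)
    return np.where(d[...,None]>0,(P-i['t'])@np.array(i['R']),np.nan)
def proj(c,X):
    i=camera_info(c);q=np.array(i['R'])@X+i['t'];return q[:2]/q[2]*i['fx']+[i['cx'],i['cy']]
def sel(P,c,r,z0,z1):
    m=(np.hypot(P[...,0]-c[0],P[...,1]-c[1])<r)&(P[...,2]>z0)&(P[...,2]<z1);return P[m]
E
python3 - <<'E'
from h import *
for c in ("top","scene"):
    P=cloud(c,np.load(c+"0.npy"))
    print(c,"table z",np.nanmedian(sel(P,(.6,.1),.05,-.05,.05)[:,2]))
    Q=sel(P,(.505,-.132),.07,.012,.12)
    print(np.histogram(Q[:,2],bins=np.arange(.012,.112,.004)))
    for z0,z1 in ((.042,.062),(.084,.094),(.094,.105)):
        q=sel(P,(.505,-.132),.065,z0,z1)
        if len(q)>5:
            r=cv2.minAreaRect((q[:,:2]*1000).astype(np.float32)); print(z0,len(q),np.median(q,0).round(4),q.mean(0).round(4),r)
    q=sel(P,(.483,.195),.03,.04,.06); r=cv2.minAreaRect((q[:,:2]*1000).astype(np.float32)); print("tube",len(q),q.mean(0).round(4),r)
    q=sel(P,(.483,.195),.065,.007,.018); r=cv2.minAreaRect((q[:,:2]*1000).astype(np.float32)); print("block",len(q),q.mean(0).round(4),r)
a=cv2.imread("pics/top0.png")[190:310,370:470];b=cv2.imread("pics/scene0.png")[140:240,170:300]
A=cv2.resize(a,None,fx=4,fy=4,interpolation=2);B=cv2.resize(b,(400,480*400//520),interpolation=2)
o=np.zeros((480,800,3),np.uint8);o[:,:400]=A;o[:B.shape[0],400:]=B;cv2.imwrite("pics/z.png",o)
E
```

```text
top table z -0.000604927539957695
(array([  3,  19,  60,  36,  11,   6,   4,  16,  48,  24, 326, 452,  12,
         4,   8,   5,   5,  11,  13, 109,  66,   6,   0,   0]), array([0.012, 0.016, 0.02 , 0.024, 0.028, 0.032, 0.036, 0.04 , 0.044,
       0.048, 0.052, 0.056, 0.06 , 0.064, 0.068, 0.072, 0.076, 0.08 ,
       0.084, 0.088, 0.092, 0.096, 0.1  , 0.104, 0.108]))
0.042 875 [ 0.503  -0.134   0.0561] [ 0.5108 -0.1352  0.0554] ((512.704345703125, -134.19931030273438), (64.35363006591797, 78.08020782470703), 74.03443908691406)
0.084 176 [ 0.5116 -0.1354  0.0909] [ 0.5118 -0.1355  0.0908] ((512.5103149414062, -135.9105224609375), (28.895265579223633, 28.236083984375), 68.39147186279297)
0.094 18 [ 0.5129 -0.1358  0.0953] [ 0.5132 -0.136   0.0956] ((513.8934326171875, -135.9829559326172), (15.240242004394531, 13.895829200744629), 89.1626968383789)
tube 57 [0.4812 0.1899 0.0477] ((481.0059509277344, 189.65386962890625), (22.568445205688477, 21.545644760131836), 6.684542655944824)
block 1272 [0.4806 0.1894 0.0113] ((481.20703125, 190.24685668945312), (80.2161865234375, 79.95909881591797),
[... 449 characters left out ...]
055 ] ((516.3383178710938, -131.5597686767578), (66.37982940673828, 79.4264144897461), 72.63087463378906)
0.084 173 [ 0.5215 -0.1304  0.0911] [ 0.5194 -0.1317  0.0904] ((515.8295288085938, -132.8624267578125), (29.723915100097656, 29.496448516845703), 87.1556396484375)
0.094 33 [ 0.5187 -0.1332  0.0952] [ 0.5184 -0.1335  0.0958] ((519.39794921875, -132.88121032714844), (12.533658981323242, 15.913955688476562), 40.62603759765625)
tube 144 [0.485  0.1924 0.0465] ((484.6438293457031, 192.7648162841797), (23.064374923706055, 22.982553482055664), 15.68204402923584)
block 1355 [0.4923 0.1928 0.0121] ((483.9163818359375, 192.30381774902344), (82.57415771484375, 81.10064697265625), 24.9265079498291)
```

View pics/z.png

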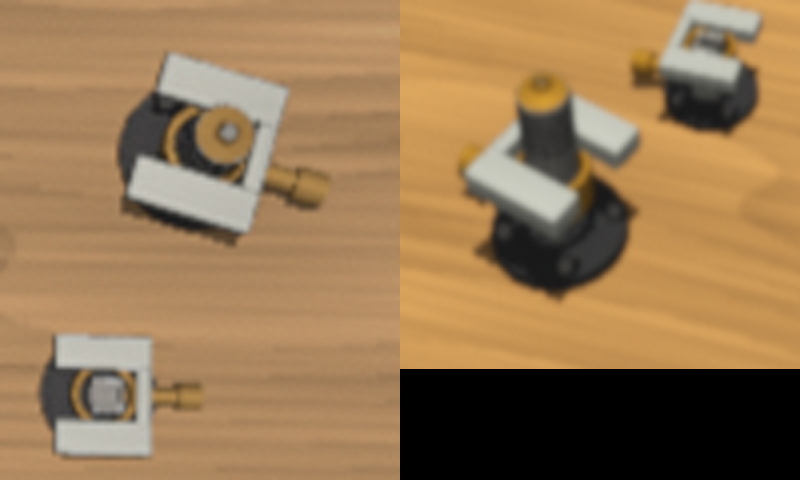

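Top coupling (crop ~(210,145)) carries the nozzle. Its U opens to the left and the stub is at (300,187), so coupling +x has a yaw of about 73.6°. The smaller one below is the look-alike. First move: turn the tool by +91.2° about its own z.

```bash
python3 -m crank '[{"rotation":[0,0,0.145]},{"rotation":[0,0,0.145]},{"rotation":[0,0,0.145]},{"rotation":[0,0,0.145]},{"rotation":[0,0,0.145]},{"rotation":[0,0,0.145]},{"rotation":[0,0,0.145]},{"rotation":[0,0,0.145]},{"rotation":[0,0,0.145]},{"rotation":[0,0,0.145]},{"rotation":[0,0,0.142]},{"gripper":8}]' 30
cat >> h.py <<'E'
from scipy.spatial.transform import Rotation as Ro
def st(target=None):
    s=sense();R=Ro.from_rotvec(s['ee_rot']).as_matrix()
    print("t",round(s['t'],2),"p",np.round(s['eef_pos'],4),"xyaw",round(np.degrees(np.arctan2(R[1,0],R[0,0])),2),"tilt",np.round(R[:2,2],4),"F",np.round(s['wrist_force'],1),"gap",round(s['finger_gap'],4),"g",round(s['grasp_force'],1),"q",np.round(s['joint_positions'],2))
    if target is not None: print("dp cm",np.round(R.T@(np.array(target)-s['eef_pos'])*100,2))
E
python3 -c "
from h import *
st((.514,-.134,.16))"
```

```text
t 0.8 p [0.1439 0.5308 0.2313] xyaw -15.17 tilt [ 0. -0.] F [0.6 0.3 0.5] gap 0.0852 g 0.0 q [ 1.59  0.26  0.11 -0.   -1.42 -0.28]
dp cm [53.12 54.48  7.13]validation failed for argument at $[0]...
```

```bash
python3 -m crank '[{"gripper":8,"dp":[0,0,0],"rotation":[0,0,0.145]},{"gripper":8,"dp":[0,0,0],"rotation":[0,0,0.145]},{"gripper":8,"dp":[0,0,0],"rotation":[0,0,0.145]},{"gripper":8,"dp":[0,0,0],"rotation":[0,0,0.145]},{"gripper":8,"dp":[0,0,0],"rotation":[0,0,0.145]},{"gripper":8,"dp":[0,0,0],"rotation":[0,0,0.145]},{"gripper":8,"dp":[0,0,0],"rotation":[0,0,0.145]},{"gripper":8,"dp":[0,0,0],"rotation":[0,0,0.145]},{"gripper":8,"dp":[0,0,0],"rotation":[0,0,0.145]},{"gripper":8,"dp":[0,0,0],"rotation":[0,0,0.145]},{"gripper":8,"dp":[0,0,0],"rotation":[0,0,0.142]},{"gripper":8,"dp":[0,0,0],"rotation":[0,0,0]}]' 30
python3 -c "
from h import *
st((.514,-.134,.16))"
```

```text
t: 2.0
eef_pos: [0.1439, 0.5308, 0.2313]
ee_rot: [-1.881, 2.516, -0.0]
wrist_force: [0.9, -0.3, 0.5]
finger_gap: 0.08
grasp_force: 0.0
t 2.0 p [0.1439 0.5308 0.2313] xyaw -106.46 tilt [0. 0.] F [ 0.9 -0.3  0.5] gap 0.08 g 0.0 q [ 1.59  0.26  0.11  0.   -1.42 -1.88]
dp cm [ 53.28 -54.32   7.13]
```

```bash
python3 -m crank '[{"gripper":8,"dp":[3,-3,0],"rotation":[0,0,0]},{"gripper":8,"dp":[3.3,-3.4,0],"rotation":[0,0,0]},{"gripper":8,"dp":[3.3,-3.4,0],"rotation":[0,0,0]},{"gripper":8,"dp":[3.3,-3.4,0],"rotation":[0,0,0]},{"gripper":8,"dp":[3.3,-3.4,0],"rotation":[0,0,0]},{"gripper":8,"dp":[3.3,-3.4,0],"rotation":[0,0,0]},{"gripper":8,"dp":[3.3,-3.4,0],"rotation":[0,0,0]},{"gripper":8,"dp":[3.3,-3.4,0],"rotation":[0,0,0]},{"gripper":8,"dp":[3.3,-3.4,0],"rotation":[0,0,0]},{"gripper":8,"dp":[3.3,-3.4,0],"rotation":[0,0,0]},{"gripper":8,"dp":[3.3,-3.4,0],"rotation":[0,0,0]},{"gripper":8,"dp":[3.3,-3.4,0],"rotation":[0,0,0]}]'
python3 -m crank '[{"gripper":8,"dp":[3.3,-3.4,0],"rotation":[0,0,0]},{"gripper":8,"dp":[3.3,-3.4,0],"rotation":[0,0,0]},{"gripper":8,"dp":[3.3,-3.4,0],"rotation":[0,0,0]},{"gripper":8,"dp":[2,-2,0],"rotation":[0,0,0]},{"gripper":8,"dp":[0,0,0],"rotation":[0,0,0]},{"gripper":8,"dp":[0,0,0],"rotation":[0,0,0]}]'
python3 -c "
from h import *
st((.514,-.134,.14))"
```

```text
t: 3.2
eef_pos: [0.4212, 0.0379, 0.2317]
ee_rot: [-1.887, 2.51, -0.0]
wrist_force: [1.1, 0.7, 0.3]
finger_gap: 0.0797
grasp_force: 0.0
t: 3.8
eef_pos: [0.5041, -0.1093, 0.2309]
ee_rot: [1.884, -2.514, -0.001]
wrist_force: [-0.4, -0.0, 0.8]
finger_gap: 0.0803
grasp_force: 0.0
t 3.8 p [ 0.5041 -0.1093  0.2309] xyaw -106.31 tilt [-0.0007  0.0001] F [-0.4 -0.   0.8] gap 0.0803 g 0.0 q [ 0.09  0.19  0.02 -0.   -1.4  -0.38]
dp cm [ 2.1  -1.66  9.09]
```

```bash
python3 -m crank '[{"gripper":4.5,"dp":[1,-0.8,3],"rotation":[0,0,0]},{"gripper":4.5,"dp":[1.1,-0.86,3],"rotation":[0,0,0]},{"gripper":4.5,"dp":[0,0,3.1],"rotation":[0,0,0]},{"gripper":4.5,"dp":[0,0,0],"rotation":[0,0,0]},{"gripper":4.5,"dp":[0,0,0],"rotation":[0,0,0]},{"gripper":4.5,"dp":[0,0,0],"rotation":[0,0,0]}]'
python3 - <<'E'
from h import *
st((.514,-.134,.11))
for c in ("top","scene"):
    p,d=camera(c);P=cloud(c,d);np.save(c+"1.npy",d)
    q=sel(P,(.514,-.134),.05,.11,.2);print(c,len(q))
    # local frame: along closing axis n (coupling y), and u (coupling x)
    a=np.radians(73.6);u=np.array([np.cos(a),np.sin(a)]);n=np.array([-u[1],u[0]])
    s=sense()['eef_pos'][:2];L=np.c_[(q[:,:2]-s)@u,(q[:,:2]-s)@n,q[:,2]]*1000
    for z in range(110,200,10):
        m=L[(L[:,2]>z)&(L[:,2]<=z+10)]
        if len(m)>3: print(z,len(m),"u",m[:,0].min().round(1),m[:,0].max().round(1),"n",m[:,1].min().round(1),m[:,1].max().round(1))
    cv2.imwrite(f"pics/{c}1.png",p[:,:,::-1])
i=cv2.imread("pics/scene1.png")[60:260,120:360];cv2.imwrite("pics/s1z.png",cv2.resize(i,(720,600),interpolation=2))
E
```

```text
t: 4.4
eef_pos: [0.5153, -0.1332, 0.1427]
ee_rot: [-1.883, 2.511, -0.004]
wrist_force: [1.6, -0.1, -0.0]
finger_gap: 0.045
grasp_force: 0.0
t 4.4 p [ 0.5153 -0.1332  0.1427] xyaw -106.27 tilt [ 0.0038 -0.0006] F [ 1.6 -0.1 -0. ] gap 0.045 g 0.0 q [ 0.04  0.26 -0.11  0.   -1.19 -0.33]
dp cm [0.12 0.12 3.26]
top 75
140 4 u 5.6 9.9 n 26.8 34.8
150 4 u 3.3 10.1 n 23.3 37.1
160 7 u 6.1 10.1 n 25.0 36.6
180 5 u 5.9 11.1 n 35.4 41.1
190 52 u -3.0 12.7 n 29.3 48.7
scene 816
140 39 u -9.3 12.7 n -31.5 28.0
150 130 u -9.7 14.2 n -36.7 34.9
160 149 u -9.6 13.3 n -37.6 36.2
170 152 u -9.0 13.9 n -37.4 34.8
180 129 u -9.6 15.7 n -37.8 45.7
190 217 u -10.6 16.4 n -45.8 48.6
```

View pics/s1z.png

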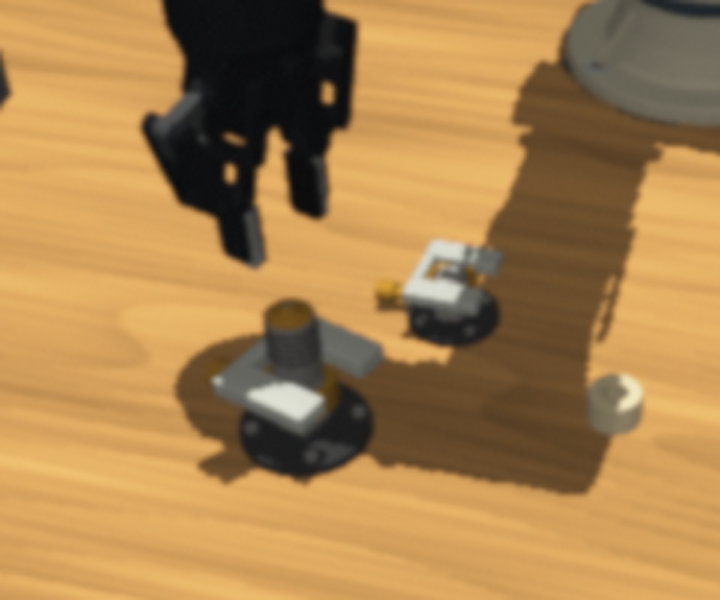

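```bash
python3 -m crank '[{"gripper":4.5,"dp":[0.15,0.06,1],"rotation":[0,0,0]},{"gripper":4.5,"dp":[0,0,2],"rotation":[0,0,0]},{"gripper":4.5,"dp":[0,0,2],"rotation":[0,0,0]},{"gripper":4.5,"dp":[0,0,0.7],"rotation":[0,0,0]},{"gripper":3.6,"dp":[0,0,0],"rotation":[0,0,0]},{"gripper":3.4,"dp":[0,0,0],"rotation":[0,0,0]},{"gripper":3.3,"dp":[0,0,0],"rotation":[0,0,0]},{"gripper":3.3,"dp":[0,0,0],"rotation":[0,0,0]}]'
python3 -c "
from h import *
st((.5143,-.1345,.06))"
```

```text
t: 5.3
eef_pos: [0.5137, -0.1349, 0.0842]
ee_rot: [-1.881, 2.514, -0.002]
wrist_force: [0.2, -0.1, 0.1]
finger_gap: 0.0323
grasp_force: 0.0
t 5.3 p [ 0.5137 -0.1349  0.0842] xyaw -106.38 tilt [ 0.0017 -0.0001] F [ 0.2 -0.1  0.1] gap 0.0323 g 0.0 q [ 0.04  0.31 -0.21  0.   -1.05 -0.32]
dp cm [-0.06 -0.04  2.42]
```

```bash
python3 -m crank '[{"gripper":3.3,"dp":[0,0,1],"rotation":[0,0,0]},{"gripper":3.3,"dp":[0,0,0.8],"rotation":[0,0,0]},{"gripper":3.3,"dp":[0,0,0],"rotation":[0,0,0]},{"gripper":3.3,"dp":[0,0,0],"rotation":[0,0,0]}]'
for i in 1 2 3 4; do python3 -m crank '[{"gripper":3.3,"dp":[0,0,0.3],"rotation":[0,0,0]},{"gripper":3.3,"dp":[0,0,0],"rotation":[0,0,0]},{"gripper":3.3,"dp":[0,0,0],"rotation":[0,0,0]}]' | egrep "eef_pos|wrist|gap"; done
```

```text
t: 5.7
eef_pos: [0.5128, -0.1349, 0.0648]
ee_rot: [1.882, -2.515, -0.001]
wrist_force: [0.7, 0.9, 0.5]
finger_gap: 0.0331
grasp_force: 0.0
eef_pos: [0.5131, -0.1349, 0.0623]
wrist_force: [0.1, -0.4, -0.6]
finger_gap: 0.033
eef_pos: [0.513, -0.1349, 0.0592]
wrist_force: [-0.5, -0.3, -0.2]
finger_gap: 0.0331
eef_pos: [0.5133, -0.1349, 0.0564]
wrist_force: [-0.0, -0.7, 1.2]
finger_gap: 0.0331
eef_pos: [0.5134, -0.1349, 0.0538]
wrist_force: [-0.7, 0.7, 5.8]
finger_gap: 0.0333
```

```bash
python3 -m crank '[{"gripper":3.3,"dp":[0,0,0.3],"rotation":[0,0,0]},{"gripper":3.3,"dp":[0,0,0.3],"rotation":[0,0,0]},{"gripper":3.3,"dp":[0,0,0],"rotation":[0,0,0]},{"gripper":3.3,"dp":[0,0,0],"rotation":[0,0,0]}]'| egrep "eef_pos|wrist|gap"
for i in 1 2; do python3 -m crank '[{"gripper":3.3,"dp":[0,0,0.15],"rotation":[0,0,0]},{"gripper":3.3,"dp":[0,0,0],"rotation":[0,0,0]},{"gripper":3.3,"dp":[0,0,0],"rotation":[0,0,0]}]' | egrep "eef_pos|wrist|gap"; done
```

```text
eef_pos: [0.5134, -0.1349, 0.0482]
wrist_force: [-2.0, 1.1, 8.4]
finger_gap: 0.0331
eef_pos: [0.5134, -0.1349, 0.0469]
wrist_force: [-2.2, 0.7, 8.4]
finger_gap: 0.0331
eef_pos: [0.5134, -0.1349, 0.0455]
wrist_force: [-2.2, 1.9, 10.0]
finger_gap: 0.033
```

```bash
for i in 1 2; do python3 -m crank '[{"gripper":3.3,"dp":[0,0,0.08],"rotation":[0,0,0]},{"gripper":3.3,"dp":[0,0,0],"rotation":[0,0,0]},{"gripper":3.3,"dp":[0,0,0],"rotation":[0,0,0]}]' | egrep "eef_pos|wrist|gap"; done
```

```text
eef_pos: [0.5134, -0.1349, 0.0447]
wrist_force: [-3.1, 1.5, 9.3]
finger_gap: 0.0327
eef_pos: [0.5134, -0.1349, 0.044]
wrist_force: [-2.5, 2.4, 11.4]
finger_gap: 0.0329
```

```bash
for i in 1 2; do python3 -m crank '[{"gripper":3.3,"dp":[0,0,0.05],"rotation":[0,0,0]},{"gripper":3.3,"dp":[0,0,0],"rotation":[0,0,0]},{"gripper":3.3,"dp":[0,0,0],"rotation":[0,0,0]}]' | egrep "eef_pos|wrist|gap"; done
```

```text
eef_pos: [0.5134, -0.1349, 0.0435]
wrist_force: [-2.3, 2.3, 10.8]
finger_gap: 0.0333
eef_pos: [0.5135, -0.135, 0.0434]
wrist_force: [-4.0, 2.6, 13.3]
finger_gap: 0.0331
```

```bash
python3 -m crank '[{"gripper":3.1,"dp":[0,0,0],"rotation":[0,0,0]},{"gripper":3.0,"dp":[0,0,0],"rotation":[0,0,0]},{"gripper":2.6,"dp":[0,0,0],"rotation":[0,0,0]},{"gripper":2.0,"dp":[0,0,0],"rotation":[0,0,0]},{"gripper":2.0,"dp":[0,0,0],"rotation":[0,0,0]},{"gripper":2.0,"dp":[0,0,0],"rotation":[0,0,0]}]' 30
python3 -c "
from h import *
st()"
```

```text
t: 9.7
eef_pos: [0.5135, -0.1351, 0.0437]
ee_rot: [-1.883, 2.514, -0.002]
wrist_force: [-5.2, 2.4, 15.1]
finger_gap: 0.0295
grasp_force: 30.3
t 9.7 p [ 0.5135 -0.1351  0.0437] xyaw -106.34 tilt [ 0.0014 -0.0008] F [-5.2  2.4 15.1] gap 0.0295 g 30.3 q [ 0.04  0.35 -0.26  0.   -0.95 -0.32]
```

```bash
python3 -m crank '[{"gripper":2.0,"dp":[-0.2,0,0],"rotation":[0,0,0]},{"gripper":2.0,"dp":[-0.2,0,0],"rotation":[0,0,0]},{"gripper":2.0,"dp":[-0.2,0,0],"rotation":[0,0,0]},{"gripper":2.0,"dp":[0,0,0],"rotation":[0,0,0]}]'
python3 -m crank '[{"gripper":2.0,"dp":[-0.2,0,0],"rotation":[0,0,0]},{"gripper":2.0,"dp":[-0.2,0,0],"rotation":[0,0,0]},{"gripper":2.0,"dp":[-0.2,0,0],"rotation":[0,0,0]},{"gripper":2.0,"dp":[0,0,0],"rotation":[0,0,0]}]'
```

```text
t: 10.1
eef_pos: [0.5149, -0.1317, 0.0437]
ee_rot: [1.883, -2.512, 0.006]
wrist_force: [-4.6, -8.0, 11.7]
finger_gap: 0.0294
grasp_force: 34.1
t: 10.5
eef_pos: [0.5169, -0.1259, 0.0437]
ee_rot: [1.883, -2.512, 0.007]
wrist_force: [-3.5, -7.9, 11.8]
finger_gap: 0.0294
grasp_force: 34.5
```

```bash
python3 -m crank '[{"gripper":2.0,"dp":[-0.25,0,0],"rotation":[0,0,0]},{"gripper":2.0,"dp":[-0.25,0,0],"rotation":[0,0,0]},{"gripper":2.0,"dp":[-0.25,0,0],"rotation":[0,0,0]},{"gripper":2.0,"dp":[-0.25,0,0],"rotation":[0,0,0]},{"gripper":2.0,"dp":[-0.2,0,0],"rotation":[0,0,0]},{"gripper":2.0,"dp":[-0.2,0,0],"rotation":[0,0,0]},{"gripper":2.0,"dp":[0,0,0],"rotation":[0,0,0]}]'
python3 - <<'E'
from h import *
st()
p,d=camera("scene");i=p[120:250,150:310,::-1];cv2.imwrite("pics/s2z.png",cv2.resize(i,(738,600),interpolation=2))
E
```

```text
t: 11.2
eef_pos: [0.521, -0.1124, 0.0436]
ee_rot: [1.883, -2.513, 0.007]
wrist_force: [-2.5, -8.2, 11.4]
finger_gap: 0.0298
grasp_force: 35.5
t 11.2 p [ 0.521  -0.1124  0.0436] xyaw -106.3 tilt [ 0.0012 -0.0045] F [-2.5 -8.2 11.4] gap 0.0298 g 35.5 q [ 0.08  0.36 -0.26  0.01 -0.95 -0.37]
```

View pics/s2z.png

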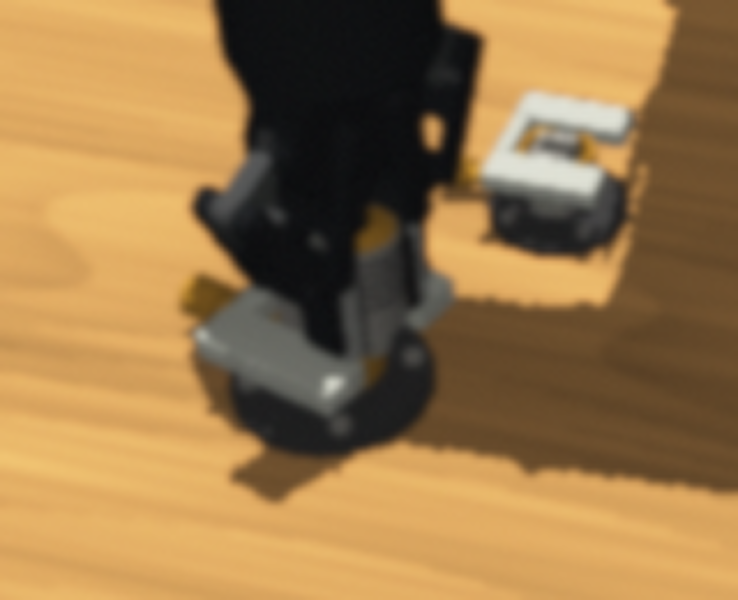

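```bash
python3 -m crank '[{"gripper":2.0,"dp":[-0.25,0,0],"rotation":[0,0,0]},{"gripper":2.0,"dp":[-0.25,0,0],"rotation":[0,0,0]},{"gripper":2.0,"dp":[0,0,0],"rotation":[0,0,0]},{"gripper":2.0,"dp":[0,0,-0.4],"rotation":[0,0,0]},{"gripper":2.0,"dp":[0,0,-0.5],"rotation":[0,0,0]},{"gripper":2.0,"dp":[0,0,-0.8],"rotation":[0,0,0]},{"gripper":2.0,"dp":[0,0,-1.5],"rotation":[0,0,0]},{"gripper":2.0,"dp":[0,0,-2],"rotation":[0,0,0]},{"gripper":2.0,"dp":[0,0,-2],"rotation":[0,0,0]},{"gripper":2.0,"dp":[0,0,-1],"rotation":[0,0,0]},{"gripper":2.0,"dp":[0,0,0],"rotation":[0,0,0]},{"gripper":2.0,"dp":[0,0,0],"rotation":[0,0,0]}]' 40
python3 - <<'E'
from h import *
st((.4823,.1906,.12))
p,d=camera("scene");np.save("scene3.npy",d);cv2.imwrite("pics/s3.png",p[:,:,::-1])
P=cloud("scene",d)
q=sel(P,(.516,-.132),.06,.045,.066);print("plate z",np.median(q[:,2]),len(q), "before",np.median(sel(cloud('scene',np.load('scene0.npy')),(.516,-.132),.06,.045,.066)[:,2]))
i=p[60:240,120:360,::-1];cv2.imwrite("pics/s3z.png",cv2.resize(i,(800,600),interpolation=2))
E
```

```text
t: 12.45
eef_pos: [0.5211, -0.1048, 0.1225]
ee_rot: [1.881, -2.515, -0.003]
wrist_force: [0.3, -0.5, -2.7]
finger_gap: 0.0292
grasp_force: 39.6
t 12.45 p [ 0.5211 -0.1048  0.1225] xyaw -106.41 tilt [-0.0018  0.0008] F [ 0.3 -0.5 -2.7] gap 0.0292 g 39.6 q [ 0.1   0.28 -0.14 -0.   -1.15 -0.38]
dp cm [-27.24  12.07   0.28]
plate z 0.05646064782530069 1153 before 0.05672669618501935
```

View pics/s3z.png

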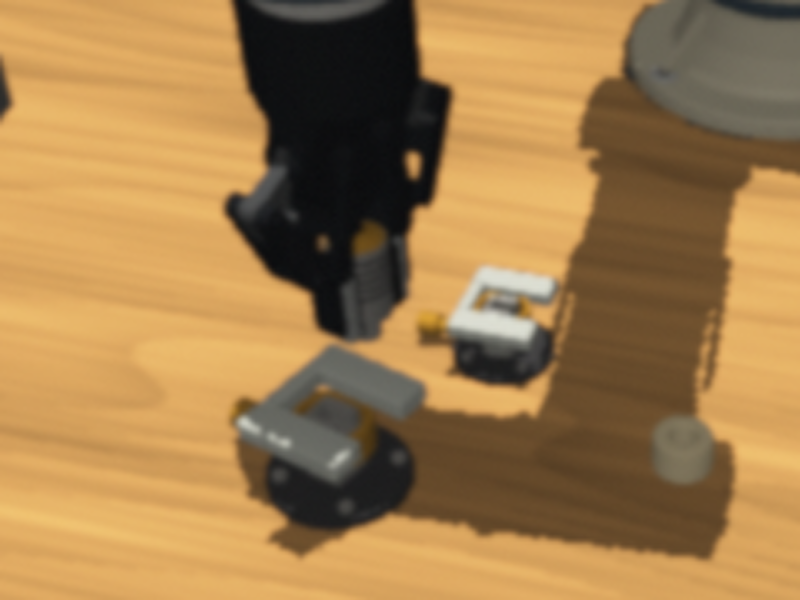

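```bash
python3 -m crank '[{"gripper":2.0,"dp":[-2,0.9,0],"rotation":[0,0,0]},{"gripper":2.0,"dp":[-4,1.77,0],"rotation":[0,0,0]},{"gripper":2.0,"dp":[-4,1.77,0],"rotation":[0,0,0]},{"gripper":2.0,"dp":[-4,1.77,0],"rotation":[0,0,0]},{"gripper":2.0,"dp":[-4,1.77,0],"rotation":[0,0,0]},{"gripper":2.0,"dp":[-4,1.77,0],"rotation":[0,0,0]},{"gripper":2.0,"dp":[-3.2,1.4,1],"rotation":[0,0,0]},{"gripper":2.0,"dp":[-2,0.9,1],"rotation":[0,0,0]},{"gripper":2.0,"dp":[0,0,0],"rotation":[0,0,0]},{"gripper":2.0,"dp":[0,0,0],"rotation":[0,0,0]},{"gripper":2.0,"dp":[0,0,0],"rotation":[0,0,0]}]'
python3 - <<'E'
from h import *
st((.4823,.1906,.075))
p,d=camera("scene");np.save("scene4.npy",d)
i=p[120:270,320:520,::-1];cv2.imwrite("pics/s4z.png",cv2.resize(i,(800,600),interpolation=2))
E
```

```text
t: 13.6
eef_pos: [0.4829, 0.1891, 0.1034]
ee_rot: [1.881, -2.515, 0.0]
wrist_force: [-1.1, 0.5, -2.0]
finger_gap: 0.0293
grasp_force: 39.7
t 13.6 p [0.4829 0.1891 0.1034] xyaw -106.42 tilt [-0.0006 -0.0006] F [-1.1  0.5 -2. ] gap 0.0293 g 39.7 q [ 0.68  0.27 -0.21  0.   -1.09 -0.96]
dp cm [-0.13  0.1   2.84]
```

View pics/s4z.png

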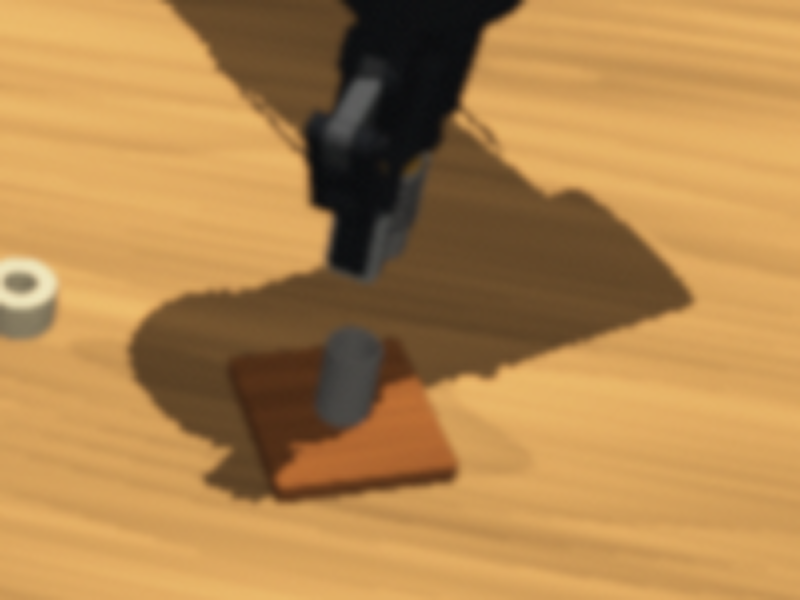

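```bash
python3 - <<'E'
from h import *
a=np.radians(73.6);u=np.array([np.cos(a),np.sin(a)]);n=np.array([-u[1],u[0]])
for f,tc in (("scene3.npy",(.5211,-.1048,.1225)),("scene4.npy",(.4829,.1891,.1034))):
    P=cloud("scene",np.load(f)).reshape(-1,3);L=np.c_[(P[:,:2]-tc[:2])@u,(P[:,:2]-tc[:2])@n,P[:,2]-tc[2]]*1000
    L=L[(np.abs(L[:,:2])<45).all(1)]
    b=L[(np.abs(L[:,1]-0)<11)&(L[:,2]>12)&(L[:,2]<42)&(L[:,0]>0)]
    # fit cylinder axis (r=15) 
    from scipy.optimize import least_squares
    r=least_squares(lambda c:np.hypot(b[:,0]-c[0],b[:,1]-c[1])-15,[0,0],loss='soft_l1');print(f,"barrel axis u,n",r.x.round(2),len(b),np.sqrt(np.mean(r.fun**2)).round(2))
    for k in (-1,1):
        g=L[(L[:,1]*k>16)&(L[:,1]*k<30)&(L[:,2]>2)&(L[:,2]<35)]
        if len(g)>5: print("finger",k,len(g),np.percentile(g[:,0],[3,97]).round(1),"n",np.percentile(g[:,1],[3,97]).round(1))
    m=L[(L[:,0]>12)&(np.abs(L[:,1])<11)&(L[:,2]<42)];print("barrel low z",np.percentile(m[m[:,2]>-15][:,2],[1,3,10]).round(1))
    t=L[(L[:,2]+tc[2]*1000>44)&(L[:,2]+tc[2]*1000<54)&(np.hypot(L[:,0],L[:,1])<25)]
    if f[5]=='4':
        r=cv2.minAreaRect(t[:,:2].astype(np.float32));print("tube top rel",r)
E
```

```text
scene3.npy barrel axis u,n [0.63 0.55] 138 0.97
finger -1 194 [-4.6 13.2] n [-29.2 -17.3]
finger 1 46 [ 7.1 13.1] n [16.2 28.5]
barrel low z [6.2 7.1 8.8]
scene4.npy barrel axis u,n [ 0.75 -0.11] 73 0.77
finger -1 195 [-8.7 12.5] n [-29.5 -19.3]
finger 1 13 [11.9 12.6] n [16.8 21.5]
barrel low z [ 7.2  7.9 10.6]
tube top rel ((3.781686782836914, -0.4297342300415039), (23.396276473999023, 22.827898025512695), 81.35354614257812)
```

```bash
python3 -m crank '[{"gripper":2.0,"dp":[-0.15,0.03,1],"rotation":[0,0,0]},{"gripper":2.0,"dp":[-0.15,0,1.5],"rotation":[0,0,0]},{"gripper":2.0,"dp":[0,0,1.2],"rotation":[0,0,0]},{"gripper":2.0,"dp":[0,0,0],"rotation":[0,0,0]},{"gripper":2.0,"dp":[0,0,0],"rotation":[0,0,0]}]'
for i in 1 2 3 ; do python3 -m crank '[{"gripper":2.0,"dp":[0,0,0.15],"rotation":[0,0,0]},{"gripper":2.0,"dp":[0,0,0.1],"rotation":[0,0,0]},{"gripper":2.0,"dp":[0,0,0],"rotation":[0,0,0]}]'| egrep "eef_pos|wrist"; done
```

```text
t: 14.15
eef_pos: [0.4836, 0.1924, 0.0665]
ee_rot: [1.882, -2.515, 0.0]
wrist_force: [-0.2, 0.7, -1.3]
finger_gap: 0.0288
grasp_force: 39.8
eef_pos: [0.4836, 0.1929, 0.0644]
wrist_force: [0.9, 0.1, -2.9]
eef_pos: [0.4834, 0.1927, 0.0615]
wrist_force: [0.8, -0.1, -2.2]
eef_pos: [0.4834, 0.1927, 0.059]
wrist_force: [0.4, 0.1, -2.3]
```

```bash
for i in 1 2 3 ; do python3 -m crank '[{"gripper":2.0,"dp":[0,0,0.1],"rotation":[0,0,0]},{"gripper":2.0,"dp":[0,0,0.1],"rotation":[0,0,0]},{"gripper":2.0,"dp":[0,0,0],"rotation":[0,0,0]}]'| egrep "eef_pos|wrist"; done
```

```text
eef_pos: [0.4834, 0.1927, 0.057]
wrist_force: [-0.6, -0.8, -2.1]
eef_pos: [0.4834, 0.1927, 0.055]
wrist_force: [-0.2, 0.1, -0.8]
eef_pos: [0.4834, 0.1927, 0.053]
wrist_force: [0.2, -0.1, -2.0]
```

```bash
for i in 1 2 3 ; do python3 -m crank '[{"gripper":2.0,"dp":[0,0,0.1],"rotation":[0,0,0]},{"gripper":2.0,"dp":[0,0,0.1],"rotation":[0,0,0]},{"gripper":2.0,"dp":[0,0,0],"rotation":[0,0,0]}]'| egrep "eef_pos|wrist"; done
```

```text
eef_pos: [0.4834, 0.1927, 0.051]
wrist_force: [-0.1, 0.1, -2.7]
eef_pos: [0.4834, 0.1927, 0.049]
wrist_force: [0.2, 0.1, -1.7]
eef_pos: [0.4834, 0.1927, 0.047]
wrist_force: [-0.7, 0.4, -2.9]
```

```bash
for i in 1 2 3; do python3 -m crank '[{"gripper":2.0,"dp":[0,0,0.08],"rotation":[0,0,0]},{"gripper":2.0,"dp":[0,0,0],"rotation":[0,0,0]},{"gripper":2.0,"dp":[0,0,0],"rotation":[0,0,0]}]'| egrep "eef_pos|wrist"; done
```

```text
eef_pos: [0.4835, 0.1928, 0.0464]
wrist_force: [-0.0, -0.9, -2.1]
eef_pos: [0.4835, 0.1927, 0.0456]
wrist_force: [-0.3, -0.5, -2.8]
eef_pos: [0.4836, 0.1928, 0.0452]
wrist_force: [-2.3, -0.7, 3.4]
```

```bash
python3 -m crank '[{"gripper":3.0,"dp":[0,0,0],"rotation":[0,0,0]},{"gripper":3.3,"dp":[0,0,0],"rotation":[0,0,0]},{"gripper":4.0,"dp":[0,0,0],"rotation":[0,0,0]},{"gripper":4.6,"dp":[0,0,0],"rotation":[0,0,0]},{"gripper":4.6,"dp":[0,0,0],"rotation":[0,0,0]},{"gripper":4.6,"dp":[0,0,-1],"rotation":[0,0,0]},{"gripper":4.6,"dp":[0,0,-2.5],"rotation":[0,0,0]},{"gripper":4.6,"dp":[0,0,-4],"rotation":[0,0,0]},{"gripper":4.6,"dp":[0,0,-4],"rotation":[0,0,0]},{"gripper":4.6,"dp":[0,0,-2],"rotation":[0,0,0]},{"gripper":4.6,"dp":[0,0,0],"rotation":[0,0,0]},{"gripper":4.6,"dp":[0,0,0],"rotation":[0,0,0]}]' 20
python3 - <<'E'
from h import *
st()
p,d=camera("scene");P=cloud("scene",d)
for z0,z1 in ((.095,.104),(.085,.103),(.066,.075)):
    q=sel(P,(.485,.193),.03,z0,z1);print(z0,len(q),q.mean(0).round(4),q.max(0).round(4))
print("plate",np.median(sel(P,(.516,-.132),.06,.045,.066)[:,2]))
i=p[120:270,320:520,::-1];cv2.imwrite("pics/s5z.png",cv2.resize(i,(800,600),interpolation=2))
E
```

```text
t: 18.95
eef_pos: [0.4835, 0.1929, 0.1804]
ee_rot: [-1.881, 2.515, 0.001]
wrist_force: [-0.1, 0.0, -0.3]
finger_gap: 0.046
grasp_force: 0.0
t 18.95 p [0.4835 0.1929 0.1804] xyaw -106.4 tilt [0.0007 0.0011] F [-0.1  0.  -0.3] gap 0.046 g 0.0 q [ 0.68  0.22 -0.07 -0.   -1.28 -0.97]
0.095 44 [0.4882 0.1936 0.0966] [0.4986 0.2026 0.1003]
0.085 235 [0.4895 0.1931 0.0925] [0.5014 0.2079 0.1003]
0.066 77 [0.4964 0.1935 0.0707] [0.501  0.2078 0.0748]
plate 0.0563867232284002
```

View pics/s5z.png

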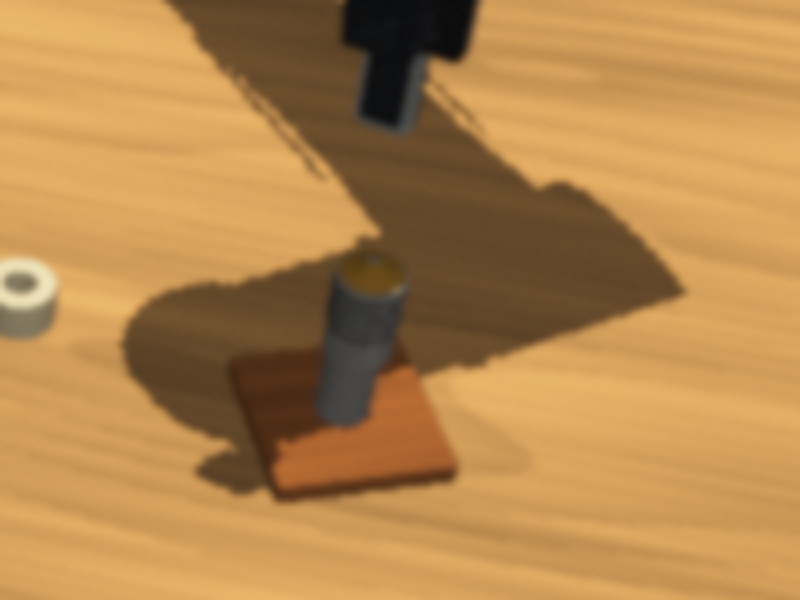

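The nozzle (370,330) stands upright on the tube, with the barrel top at about 92 mm as expected. The sleeve is up and the gripper is clear.

```bash
python3 -c "
from plant import close_job
print(close_job())"
```

```text
the job is handed in; nothing more can be done
None
```

The nozzle is uncoupled and stands upright and home in its holder, released, with the sleeve back up. I handed the job in at about 19 s; `close_job()` returned no verdict.

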